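# Start the slate bench's dust extraction on speed four

### The job

Get the dust extraction running before the slates are dressed: push the black bar handle of the step selector round with a fingertip, clicking it up from where it stands to speed four (the fourth click clockwise from off), and then press the plain steel start button all the way down and let it come back up. Do not pinch the handle or take hold of anything, leave the start button alone until the speed is set, and leave the mushroom-headed stop button and everything lying on the bench as they are.

Things in the scene. Friction and masses are not known exactly. Their poses are not given: they have to be found in the camera images.
- control_box: dust extraction control box: grey steel case 156 x 256 mm, 80 mm high, screwed to the bench. Origin on the bench under its centre; own x points to its back (steel conduit there), y to its left, z up. Its level top, 80 mm up, carries the step selector at x 0, y +60 mm, the start button at x +36, y -68 and the stop button at x -36, y -68. Yaw varies within 0.4 rad
- selector (a joint): selector angle, rad, positive clockwise from above. 0 = off (nose to box +y, at a white ring mark). Clicks are 0.628 apart: speeds 1 to 5, marked by white bars growing with speed; 4 is 2.513, 5 (3.142) the end stop. It starts at off, 1 or 2. A spring index holds each notch: about 6 N at 25 mm from the axis starts it; past half-way it springs on, off the finger, into the next notch
- selector_centre (a point): on the selector's turning axis, at the top of its handle, 111 mm above the bench. The handle is an upright black bar 14 mm thick, from 87 to 111 mm above the bench, reaching 34 mm from the axis at the nose (white line on top) and 28 mm at the tail, over a round skirt 48 mm wide (top at 87 mm) and a 2 mm scale plate 106 mm square. Site x points along the bar to the nose, z up
- selector_nose (a point): the end of the bar's nose, at the bar's top, 34 mm from the axis
- start_button_top (a point): centre of the top of the start button: the plain steel cylinder 25 mm in diameter, standing 13 mm proud of the box's face (top 93 mm above the bench), nearer the box's back; 5 mm travel, straight down
- start_button (a joint): how far the start button is pressed, m: 0 up, 0.005 fully down; springs back; about 5 N takes it fully down
- stop_button_top (a point): centre of the top of the stop button: the black mushroom head 40 mm in diameter, top 108 mm above the bench, nearer the box's front (robot side at yaw 0)
- stop_button (a joint): how far the stop button is pressed, m: 0 up, 0.005 fully down
- slate: the loose chalky-green slate tile lying flat, 250 x 180 x 7 mm, bystander; origin under its centre
- try_square: loose all-steel try square lying flat, stock 20 x 115 x 16 mm, blade 160 mm long and 4 mm thick along its own +x; bystander; origin under the centre of the stock
- mallet: loose rubber mallet lying down, head 56 mm diameter x 86 mm, wooden handle 260 mm towards its own -x; bystander; origin on the bench under the head
- hook_jar: loose tin jar, 72 mm diameter, 85 mm high, two hooks standing out of it to 126 mm; bystander; origin under its centre
- hook1: loose stainless slate hook of 4 mm wire lying flat, about 95 x 27 mm; bystander; origin on the bench beside the middle of its shank, which runs along its own y
- hook2: loose stainless slate hook of 4 mm wire lying flat, about 95 x 27 mm; bystander; origin on the bench beside the middle of its shank, which runs along its own y
- hook3: loose stainless slate hook of 4 mm wire lying flat, about 95 x 27 mm; bystander; origin on the bench beside the middle of its shank, which runs along its own y
- hook4: loose stainless slate hook of 4 mm wire lying flat, about 95 x 27 mm; bystander; origin on the bench beside the middle of its shank, which runs along its own y

How it is judged:
By the outcome, as a careful person would: the job done as asked, in the order asked, and still so for the second after the job is handed in, with the robot touching nothing.
It also fails if it takes over 51 s, if anything falls off the work surface, if the arm or the gripper's body presses on something with over 40 N, if the wrist force passes 120 N, or if a joint passes its speed limit or range.

### The arm

A 6-joint arm with a two-finger parallel gripper is mounted at the origin on the work surface. World frame = base frame: x ahead of the robot, y to its left, z up, the work surface at z = 0. Lengths are in mm, angles in degrees, forces in N, time in s.
With the tool pointing down it reaches from about 325 to 925 mm from the base axis. Payload 3.1 kg.
Tool frame: the origin (TCP) lies at the very end of the fingers, on their centre line; the grasp point (between the pads) lies grasp_offset behind it (grasp_offset is the distance from the TCP to the grasp point, in mm); z points along the fingers, x is the direction in which the jaws open and shut, and the axes are right-handed (so a half turn about z gives the same grasp; the last joint's range is limited). The gripper opens to 85 mm and grips with 20 to 120 N. Pads are 22 mm wide; open, the fingers measure 114 mm over their backs; the gripper's body (76 mm by 85 mm) begins 54 mm behind the grasp point. The pads swing forward as they close: fully open they stand 13 mm farther back than shut.
Start: joints at [62.326, 12.427, 92.441, -0, 75.132, -6.429], TCP at [226.458, 582.543, 231.3] pointing down, gripper open.
Joint ranges: [-157.48, 157.48], [-44.54, 120.13], [17.64, 146.25], [-64.5, 244.5], [7.68, 150.69], [-147.95, 147.95]. Speed limits (degrees/s): [159.86, 159.86, 180, 180, 180, 180].

### API

Orientations are given as [roll, pitch, yaw] about the fixed x, y, z axes, in that order (R = Rz(yaw) Ry(pitch) Rx(roll)).
In Python, from station import * gives the robot as it stands. Calls block until the motion is done:
- goto(position, orientation): joint-space move of the TCP to a pose.
- move_l(position, attitude=None, speed=150): straight line of the TCP; attitude=None keeps the orientation; speed is the mean speed in mm/s.
- move_j(angles): joint-space move.
- grip(opening, squeeze=None): finger opening in mm; squeeze is the grip in N (None keeps the last); returns when the fingers have stopped.
- wait(seconds).
- solve_ik(position, orientation): joint angles nearest the present ones, or None.
- get_obs(): the state.
- get_image(name): name is "side" or "top"; returns the picture (384x512x3 uint8, red, green, blue); there is no depth.
- get_calibration(name): a dict with "fx", "fy", "cx", "cy" (pixels), "D" ([k1, k2, p1, p2, k3] as OpenCV has them; the pictures are not rectified), "R" (3x3) and "t" (3): a world point X has camera coordinates R X + t. Camera axes: x right, y down, z forward; pixel columns grow to the right and rows downward; lengths in mm; the calibration is good to about 2 mm. A picture is of the moment at which its call begins. get_calibration takes no time and is no camera call.
A pose or a line that the arm cannot do raises Unreachable and nothing moves.
- sign_off(): hands the job in, once; it reports no verdict.
Trained networks look in the newest picture that a camera, given by its name, has taken for a name from the list of things; names that differ only in an ending like _2 or _b are one class to them, and where a whole thing is asked for, a point or a joint stands for the part that bears it (a point fixed in the world has none). Each returns a list of dicts, best first, with "score" (0 to 1); they miss things now and then, are a little off and sometimes report something else, mostly with a low value. They report only what shows in the picture. A call takes as long as a camera call.
- spot_in(name, camera): "extent" ([centre column, centre row, width, height] in pixels, round what is visible of it).
- regions_of(name, camera): "region" (384x512 bool, what is visible of it) and "extent" ([centre column, centre row, width, height] in pixels, round what is visible of it).
The state is a dict: "t": time; "joint_pos": joint angles; "qvel": joint speeds; "effort": joint torques, N m; "tcp_pos": TCP position; "ee_rot": TCP orientation; "wrist_force": force on the tool from outside, world axes, zero at the start; "moment": the same for the moment, N m; "grip_width": finger opening in mm.
Only numpy, scipy, OpenCV 4.12 (cv2) and the standard library are available. Lean on these libraries where they do the work, as an engineer would, in place of code of your own. Each camera call takes 0.05 s, during which the arm holds its last target.

## Working session

There is one attempt and no reset: what is moved stays moved. The work goes in short steps, each a Python script; the robot and the scene stay as the last script left them, time stands still between calls to the robot, and variables do not carry over. Pictures are saved under pics/ and viewed, and the job is handed in when it is done.

```bash
ls; mkdir -p pics; python3 - <<'E'
from station import *
import cv2
for n in ["side","top"]:
    im=get_image(n); cv2.imwrite(f"pics/{n}0.png",im[:,:,::-1])
    c=get_calibration(n); print(n,c)
    for k in ["control_box","selector","start_button","stop_button"]:
        for d in spot_in(k,n)[:2]: print(k,n,d)
o=get_obs();print(o["t"],o["tcp_pos"],o["ee_rot"],o["wrist_force"],o["grip_width"])
E
```

```text
pics
side {'fx': 432.90241752096574, 'fy': 432.90241752096574, 'cx': 259.8440432346238, 'cy': 193.74487144918592, 'D': array([-0.1610599,  0.       ,  0.       ,  0.       ,  0.       ]), 'R': array([[ 0.72156355, -0.69219309, -0.01465488],
       [-0.53597992, -0.54507301, -0.6446867 ],
       [ 0.4382597 ,  0.47303714, -0.76430642]]), 't': array([-436.3639977 ,  348.2601729 , 1476.52504032])}
start_button side {'extent': [278.6, 236.4, 36.5, 41.5], 'score': 0.73}
stop_button side {'extent': [243.5, 201.7, 71.4, 72.8], 'score': 0.46}
stop_button side {'extent': [245.8, 205.8, 8.5, 12.3], 'score': 0.44}
top {'fx': 404.501463505151, 'fy': 404.501463505151, 'cx': 253.5418178927427, 'cy': 189.73637680555268, 'D': array([-0.08649273,  0.        ,  0.        ,  0.        ,  0.        ]), 'R': array([[ 0.03062198, -0.9995299 , -0.00150877],
       [-0.9907652 , -0.03015392, -0.13219327],
       [ 0.13208563,  0.00554286, -0.99122281]]), 't': array([ -42.64107048,  616.04665121, 1402.34896922])}
control_box top {'extent': [240.1, 208.6, 76.3, 56.2], 'score': 0.81}
control_box top {'extent': [107.2, 226.0, 48.5, 66.4], 'score': 0.55}
selector top {'extent': [225.4, 209.3, 16.3, 11.2], 'score': 0.63}
selector top {'extent': [208.5, 241.2, 5.8, 3.7], 'score': 0.17}
start_button top {'extent': [262.6, 206.1, 3.3, 2.8], 'score': 0.45}
stop_button top {'extent': [105.0, 227.7, 44.5, 69.4], 'score': 0.73}
0.5 [226.45774455 582.52219611 231.27196032] [1.79999884e+02 3.06857910e-03 6.87538216e+01] [-0.70589619  0.54926567 -0.61981839] 85.09240358967892
```

```bash
python3 - <<'E'
import cv2
a=cv2.imread("pics/top0.png");b=cv2.imread("pics/side0.png")
cv2.imwrite("pics/topc.png",cv2.resize(a[165:255,180:300],None,fx=6,fy=6,interpolation=cv2.INTER_CUBIC))
cv2.imwrite("pics/sidec.png",cv2.resize(b[140:260,160:320],None,fx=5,fy=5,interpolation=cv2.INTER_CUBIC)[:600])
E
```

```text
(no output)
```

View pics/top0.png

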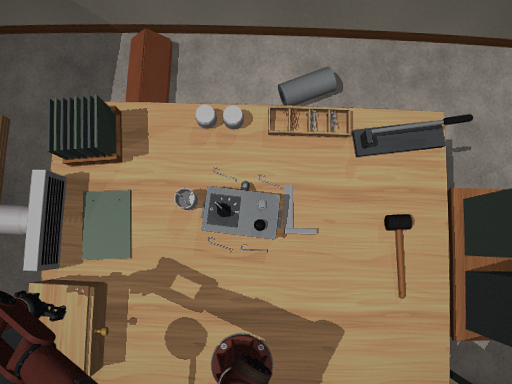

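View pics/side0.png

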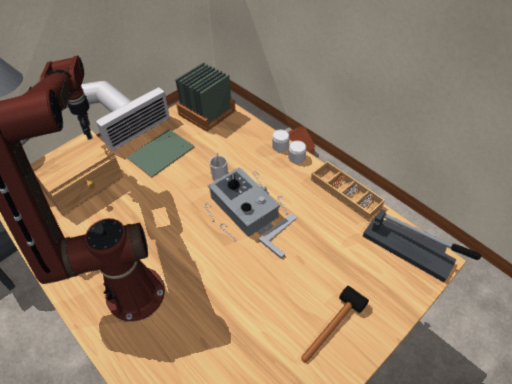

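```bash
sleep 1
```

```text
(no output)
```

View pics/topc.png

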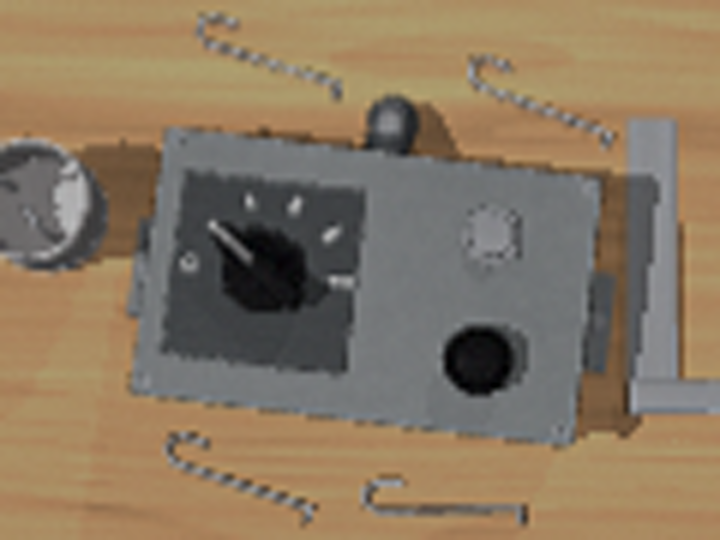

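View pics/sidec.png

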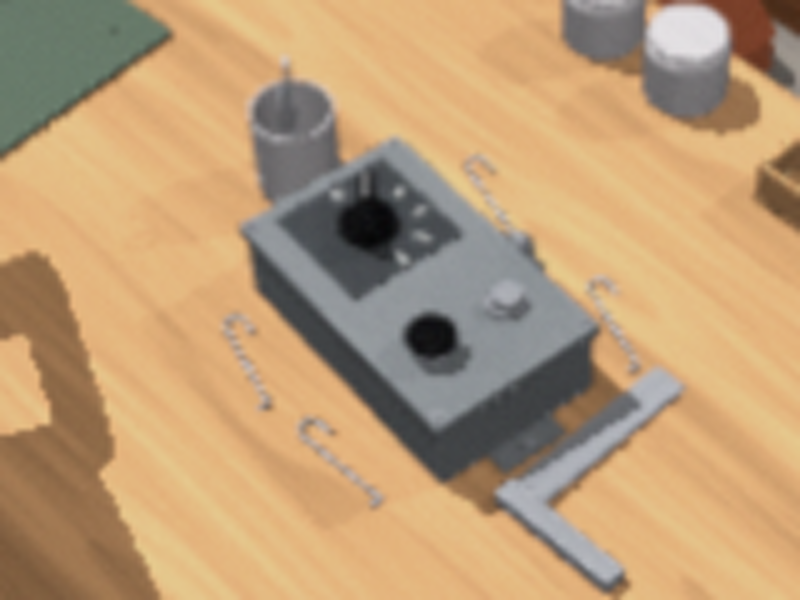

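```bash
cat > h.py <<'E'
from station import *
import numpy as np, cv2
def K(c): return np.array([[c["fx"],0,c["cx"]],[0,c["fy"],c["cy"]],[0,0,1]])
def proj(n,P):
    c=get_calibration(n); r,_=cv2.Rodrigues(np.array(c["R"]))
    return cv2.projectPoints(np.array(P,float).reshape(-1,1,3),r,np.array(c["t"],float),K(c),np.array(c["D"]))[0].reshape(-1,2)
def back(n,uv,z):
    c=get_calibration(n); x=cv2.undistortPoints(np.array(uv,float).reshape(-1,1,2),K(c),np.array(c["D"])).reshape(-1,2)
    R=np.array(c["R"]);C=-R.T@np.array(c["t"])
    d=np.c_[x,np.ones(len(x))]@R
    return C+d*((z-C[2])/d[:,2])[:,None]
E
python3 - <<'E'
from h import *
from scipy.optimize import least_squares
# box order: back-left, back-right, front-right, front-left
t=(np.array([[168,130],[600,182],[570,443],[135,392.]])+.5)/6-.5+[180,165]
s=(np.array([[395,140],[598,328],[437,430],[243,230.]])+.5)/5-.5+[160,140]
B=np.array([[78,128],[78,-128],[-78,-128],[-78,128.]])
def W(p,L,z): 
    c,s_=np.cos(p[2]),np.sin(p[2]); L=np.atleast_2d(L)
    return np.c_[L@np.array([[c,s_],[-s_,c]])+p[:2],np.full(len(L),z)]
for nm,use in [("top",[("top",t)]),("side",[("side",s)]),("both",[("top",t),("side",s)])]:
    f=lambda p:np.concatenate([(proj(n,W(p,B,80))-q).ravel() for n,q in use])
    r=least_squares(f,[500,50,0],x_scale=[1,1,.01]); p=r.x
    print(nm,p,np.abs(r.fun).max())
for nm,L,z in [("sel",[0,60],111),("start",[36,-68],93),("stop",[-36,-68],108)]:
    w=W(p,L,z); print(nm,w[0],"top",proj("top",w),"side",proj("side",w))
# check nose angles
for k in range(6):
    th=p[2]+np.pi/2-.6283*k
    c=W(p,[0,60],111)[0]; print(k,((proj("top",[c+34*np.array([np.cos(th),np.sin(th),0])])+.5-[180,165])*6-.5), ((proj("side",[c+34*np.array([np.cos(th),np.sin(th),0])])+.5-[160,140])*5-.5))
np.save("box.npy",p)
print(get_calibration("top")["t"])
E
```

```text
top [ 5.32384100e+02  1.71456560e+01 -8.69696383e-02] 0.9340502859427318
side [ 5.29855668e+02  1.48736758e+01 -8.97684753e-02] 1.111734195677741
both [ 5.31503294e+02  1.64421071e+01 -8.82453030e-02] 1.1514104708102195
sel [536.79114346  76.2086417  111.        ] top [[223.14534717 209.66831668]] side [[232.94515388 180.07636861]]
start [561.37031969 -54.46600808  93.        ] top [[261.97228074 204.11640283]] side [[261.18568579 198.30067698]]
stop [489.65047822 -48.1205893  108.        ] top [[259.57328369 224.84423304]] side [[245.83733446 205.32171415]]
0 [[201.51685901 263.32597013]] [[340.78660461 177.29633665]]
1 [[217.55564874 229.59582785]] [[366.40356084 169.9876133 ]]
2 [[250.24432144 211.52151118]] [[392.14672627 174.92254371]]
3 [[287.16643581 215.9207398 ]] [[408.45892091 190.34895741]]
4 [[314.32213732 241.15120202]] [[409.01108733 210.62119045]]
5 [[321.33442809 277.68582851]] [[393.24642055 228.01876144]]
[ -42.64107048  616.04665121 1402.34896922]
```

```bash
cat >> h.py <<'E'
p=np.load("box.npy")
def bw(x,y):
    c,s=np.cos(p[2]),np.sin(p[2]); return np.array([p[0]+c*x-s*y,p[1]+s*x+c*y])
c0=bw(0,60)
def u(a): return np.array([np.cos(np.radians(a)),np.sin(np.radians(a))])
def th(k): return np.degrees(p[2])+90-36*k
def pose(k,r=26,d=18): return c0+r*u(th(k))+d*u(th(k)+90)
def P(xy,z): return [float(xy[0]),float(xy[1]),float(z)]
E
python3 - <<'E'
from h import *
grip(0)
q=pose(1,26,30)
print("target",q,th(1))
goto(P(q,170),[180,0,th(1)])
o=get_obs();print(o["t"],o["tcp_pos"],o["ee_rot"],o["joint_pos"],o["wrist_force"],o["grip_width"])
for n in ["side","top"]:
    im=get_image(n)[:,:,::-1].copy()
    uv=proj(n,[o["tcp_pos"]])[0]; print(n,uv)
    x,y=np.round(uv).astype(int)
    cr=im[y-60:y+40,x-60:x+70]
    cr=cv2.resize(cr,None,fx=6,fy=6,interpolation=cv2.INTER_CUBIC)
    cv2.drawMarker(cr,tuple(int(v) for v in (uv-[x-60,y-60]+.5)*6),(0,0,255),0,14,1)
    cv2.imwrite(f"pics/{n}1.png",cr)
E
```

```text
target [531.24586603 115.51830843] 48.943916577824
3.2833 [531.27092417 116.41476699 170.20762026] [ 1.79999149e+02 -3.20384336e-02  4.90142251e+01] [ 4.95254795e+00  6.09698504e+00  1.06574759e+02  2.34879976e-02
  6.73046432e+01 -4.40707349e+01] [-0.16049709 -0.34605611  0.47599887] 0.24481360061301763
side [223.86190799 164.74759566]
top [209.25709865 209.45577025]
```

```bash
sleep 1
```

```text
(no output)
```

View pics/side1.png

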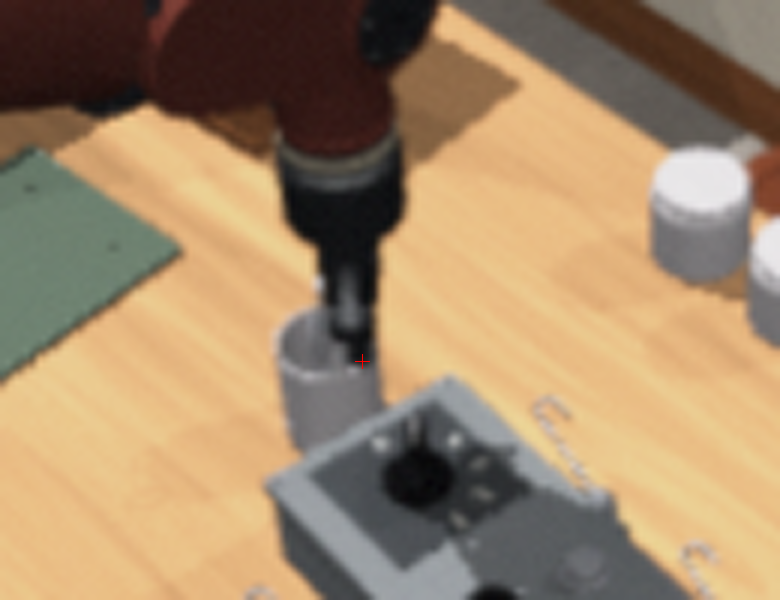

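View pics/top1.png

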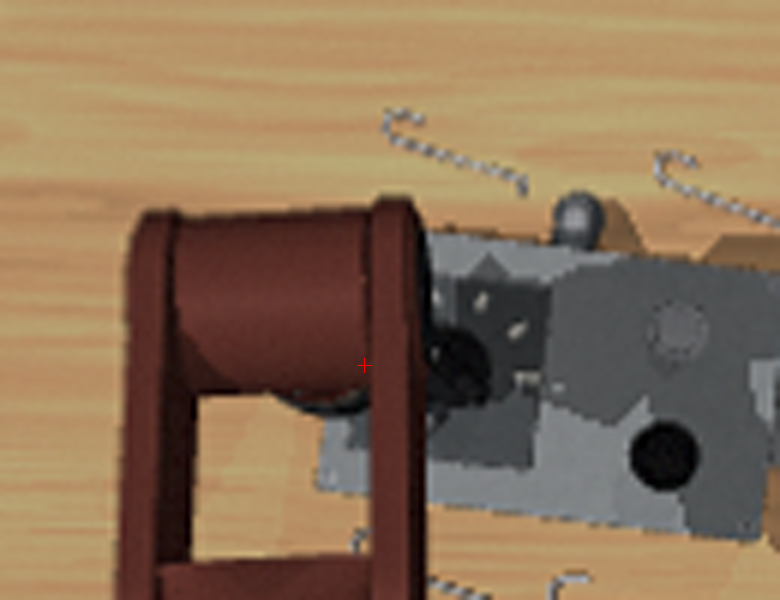

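```bash
python3 - <<'E'
from h import *
q=pose(1,26,30)
move_l(P(q,120),speed=80); move_l(P(q,94),speed=40)
f0=get_obs()["wrist_force"]; print("f0",f0,get_obs()["tcp_pos"])
for d in np.arange(28,9,-1.0):
    move_l(P(pose(1,26,d),94),speed=30)
    o=get_obs(); f=o["wrist_force"]-f0; t=f[:2]@u(th(1)+90)
    e=o["tcp_pos"][:2]-c0
    print(d,round(e@u(th(1)+90),1),"tan %.1f rad %.1f z %.1f"%(t,f[:2]@u(th(1)),f[2]),round(o["t"],2))
    if t>2.5: break
E
```

```text
f0 [0.40680894 0.27164763 0.35676038] [531.38387567 115.51852243  94.02900074]
28.0 27.7 tan -0.7 rad -0.5 z -0.5 5.21
27.0 26.9 tan 0.4 rad 0.0 z -0.3 5.46
26.0 26.0 tan -0.6 rad -1.2 z -0.8 5.71
25.0 24.9 tan 0.4 rad -0.4 z -0.1 5.96
24.0 23.9 tan -0.1 rad -0.3 z -1.0 6.21
23.0 22.9 tan 1.1 rad -0.1 z 0.8 6.46
22.0 21.9 tan 0.6 rad -1.5 z 0.1 6.71
21.0 20.9 tan -0.1 rad -0.7 z -1.6 6.96
20.0 19.9 tan -0.1 rad -0.5 z -0.3 7.21
19.0 18.9 tan 0.5 rad -0.7 z 0.1 7.46
18.0 18.1 tan -0.2 rad -0.9 z -0.0 7.71
17.0 17.7 tan 2.3 rad 0.3 z 0.7 7.96
16.0 17.3 tan 5.7 rad 1.2 z 2.3 8.21
```

```bash
python3 - <<'E'
from h import *
f0=np.array([.4,.27,.36])
def step(k,d=17.5,z=94):
    move_l(P(pose(k,26,d),z),[180,0,th(k)],speed=40)
    o=get_obs(); f=o["wrist_force"]-f0
    print("%.2f tan %.1f rad %.1f z %.1f t %.2f pd %.1f"%(k,f[:2]@u(th(k)+90),f[:2]@u(th(k)),f[2],o["t"],(o["tcp_pos"][:2]-c0)@u(th(k)+90)))
for k in np.arange(1.1,1.75,.1): step(k)
E
```

```text
1.10 tan 5.1 rad -0.4 z 1.1 t 8.46 pd 18.5
1.20 tan 6.5 rad 0.4 z 0.9 t 8.71 pd 18.0
1.30 tan 3.3 rad 0.5 z -0.5 t 8.96 pd 17.5
1.40 tan 1.8 rad -0.4 z -2.0 t 9.21 pd 16.7
1.50 tan 0.3 rad -1.2 z -0.4 t 9.46 pd 16.5
1.60 tan -0.1 rad 0.4 z 0.2 t 9.71 pd 17.0
1.70 tan -1.5 rad 0.0 z 0.0 t 9.96 pd 17.4
```

```bash
python3 - <<'E'
from h import *
f0=np.array([.4,.27,.36])
def step(k,d=17.5,z=94):
    move_l(P(pose(k,26,d),z),[180,0,th(k)],speed=40)
    o=get_obs(); f=o["wrist_force"]-f0
    print("%.2f tan %.1f rad %.1f z %.1f t %.2f pd %.1f"%(k,f[:2]@u(th(k)+90),f[:2]@u(th(k)),f[2],o["t"],(o["tcp_pos"][:2]-c0)@u(th(k)+90)))
for k in np.arange(1.8,2.75,.1): step(k)
# look, finger in place but backed off
for n in ["side","top"]:
    im=get_image(n)[:,:,::-1]
    x,y=np.round(proj(n,[P(c0,111)])[0]).astype(int)
    cv2.imwrite(f"pics/{n}2.png",cv2.resize(im[y-40:y+40,x-50:x+50],None,fx=7,fy=7,interpolation=cv2.INTER_CUBIC))
E
```

```text
1.80 tan 0.4 rad 0.4 z -0.0 t 10.21 pd 17.5
1.90 tan 0.5 rad -0.6 z -0.9 t 10.46 pd 17.5
2.00 tan 2.6 rad -1.4 z 0.8 t 10.71 pd 18.2
2.10 tan 6.0 rad -3.3 z 0.4 t 10.96 pd 18.6
2.20 tan 4.4 rad -1.5 z -0.0 t 11.21 pd 18.2
2.30 tan 2.9 rad -2.1 z -1.7 t 11.46 pd 17.3
2.40 tan 0.1 rad 0.1 z -0.6 t 11.71 pd 16.7
2.50 tan 0.0 rad -0.6 z 0.2 t 11.96 pd 17.0
2.60 tan -0.2 rad -0.1 z -0.1 t 12.21 pd 17.3
2.70 tan 0.6 rad 0.3 z 0.3 t 12.46 pd 17.5
```

```bash
sleep 1
```

```text
(no output)
```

View pics/side2.png

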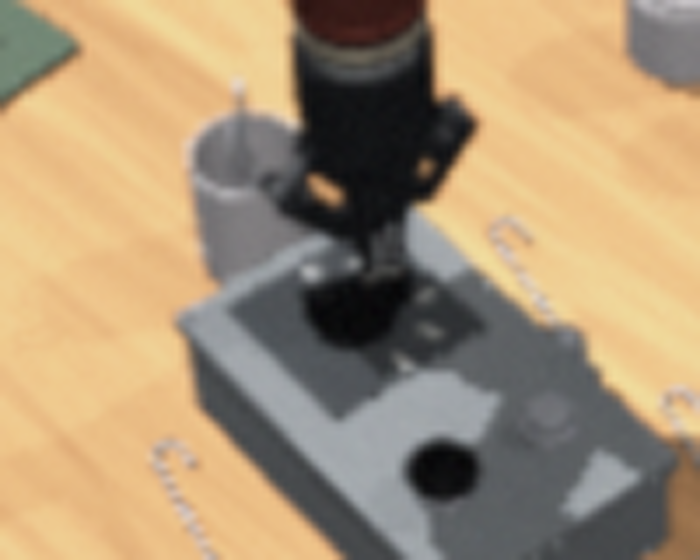

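View pics/top2.png

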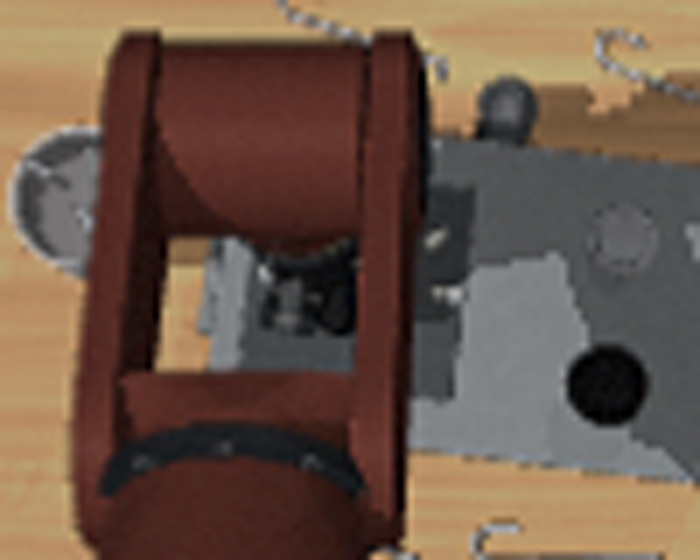

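Two clicks show clearly in the push force, with a rise to about 6 N and a drop each time. The handle itself is mostly hidden behind the gripper in both pictures. Next is the third click, then I'll lift clear and look.

```bash
python3 - <<'E'
from h import *
f0=np.array([.4,.27,.36])
def step(k,d=17.5,z=94):
    move_l(P(pose(k,26,d),z),[180,0,th(k)],speed=40)
    o=get_obs(); f=o["wrist_force"]-f0
    print("%.2f tan %.1f rad %.1f z %.1f t %.2f pd %.1f"%(k,f[:2]@u(th(k)+90),f[:2]@u(th(k)),f[2],o["t"],(o["tcp_pos"][:2]-c0)@u(th(k)+90)))
for k in np.arange(2.8,3.65,.1): step(k)
move_l(P(pose(3.6,26,21),94),speed=40)
move_l(P(pose(3.6,26,21),150),speed=120)
q=bw(36,-68)
goto(P(q+np.array([0,0]),150),[180,0,float(np.degrees(p[2])+0)])
o=get_obs();print(o["t"],o["tcp_pos"],o["joint_pos"],o["wrist_force"])
for n in ["side","top"]:
    im=get_image(n)[:,:,::-1]
    for nm in ["selector"]: print(n,spot_in(nm,n)[:2])
    x,y=np.round(proj(n,[P(c0,111)])[0]).astype(int)
    cv2.imwrite(f"pics/{n}3.png",cv2.resize(im[y-35:y+45,x-40:x+60],None,fx=7,fy=7,interpolation=cv2.INTER_CUBIC))
E
```

```text
2.80 tan 0.7 rad -1.0 z -0.6 t 12.81 pd 17.5
2.90 tan -0.7 rad -0.3 z -0.8 t 13.06 pd 17.6
3.00 tan 2.9 rad -1.8 z -0.4 t 13.31 pd 18.2
3.10 tan 4.2 rad -1.3 z -1.5 t 13.56 pd 18.6
3.20 tan 3.3 rad -2.4 z -1.5 t 13.81 pd 18.2
3.30 tan 2.2 rad -1.8 z -0.3 t 14.06 pd 17.2
3.40 tan -0.9 rad -0.7 z -0.6 t 14.31 pd 16.8
3.50 tan 0.1 rad -0.9 z -0.4 t 14.56 pd 17.0
3.60 tan -0.2 rad -0.4 z 0.2 t 14.81 pd 17.3
16.5583 [560.76234135 -54.08052338 149.03808993] [-1.26591930e+01  9.92619544e+00  1.04741883e+02  2.60587583e-02
  6.54340513e+01 -7.55118342e+00] [ 0.44212504 -0.1117468  -0.27824996]
side []
top [{'extent': [224.8, 209.9, 21.9, 15.6], 'score': 0.51}]
```

```bash
sleep 1
```

```text
(no output)
```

View pics/side3.png

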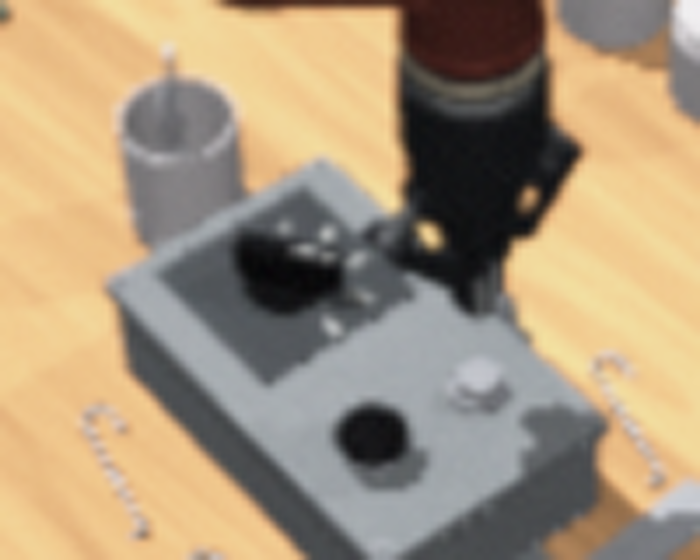

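View pics/top3.png

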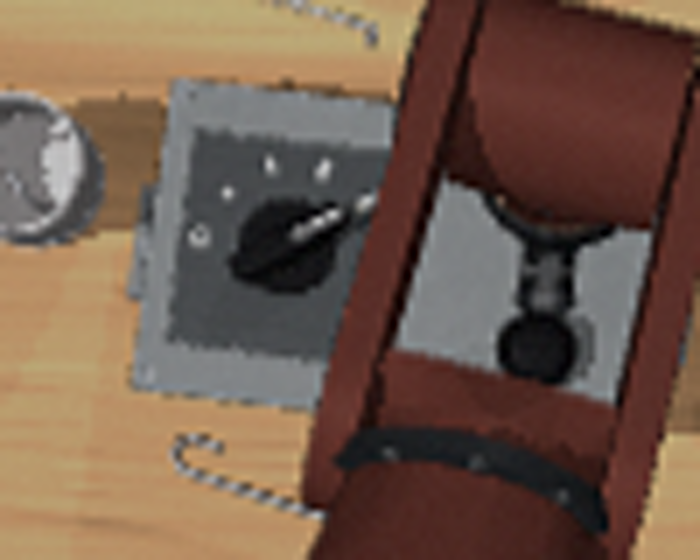

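In the top picture the white line lies on the speed-four mark. Marks 0, 1, 2 and 3 are uncovered at (200,235), (228,192), (270,163) and (322,168) in the crop. Next I press the start button, with the jaw axis turned so the finger linkage stays clear of the stop button.

```bash
python3 - <<'E'
from h import *
q=bw(36,-68); yw=float(np.degrees(p[2])-90)
goto(P(q,130),[180,0,yw])
move_l(P(q,100),speed=80)
wait(0.2)
f0=get_obs()["wrist_force"]
for z in list(np.arange(96,83,-1.0)):
    move_l(P(q,z),speed=30); wait(0.1)
    o=get_obs(); f=o["wrist_force"]-f0
    print("z %.1f act %.2f xy %s f %s t %.2f"%(z,o["tcp_pos"][2],np.round(o["tcp_pos"][:2]-q,1),np.round(f,1),o["t"]))
    if f[2]>11: break
wait(0.3); o=get_obs(); print(o["tcp_pos"][2],o["wrist_force"]-f0)
move_l(P(q,150),speed=80)
goto(P([430,-200],300),[180,0,yw])
o=get_obs();print(o["t"],o["wrist_force"])
for n in ["side","top"]:
    im=get_image(n)[:,:,::-1]
    x,y=np.round(proj(n,[P(c0,111)])[0]).astype(int)
    cv2.imwrite(f"pics/{n}4.png",cv2.resize(im[y-35:y+45,x-40:x+60],None,fx=7,fy=7,interpolation=cv2.INTER_CUBIC))
    cv2.imwrite(f"pics/{n}4f.png",im)
E
```

```text
z 96.0 act 95.98 xy [-0.  0.] f [0.9 0.5 0.7] t 19.27
z 95.0 act 94.99 xy [ 0. -0.] f [0.2 0.6 1.5] t 19.62
z 94.0 act 93.95 xy [-0.  0.] f [0.6 0.3 0.8] t 19.97
z 93.0 act 93.10 xy [ 0.2 -0. ] f [0.9 1.  1.9] t 20.32
z 92.0 act 92.21 xy [ 0.2 -0. ] f [1.6 0.3 2.8] t 20.67
z 91.0 act 91.16 xy [ 0.2 -0. ] f [0.9 1.  2.5] t 21.02
z 90.0 act 90.15 xy [ 0.2 -0. ] f [0.3 1.5 3. ] t 21.37
z 89.0 act 89.15 xy [ 0.2 -0. ] f [2.1 0.4 5.1] t 21.72
z 88.0 act 88.13 xy [ 0.2 -0. ] f [1.3 0.9 4.6] t 22.07
z 87.0 act 88.02 xy [ 0.2 -0. ] f [-1.   0.6  9.9] t 22.42
z 86.0 act 87.93 xy [ 0.2 -0. ] f [-4.   1.5 14. ] t 22.77
87.89830577349584 [-4.23675318  0.4493694  14.70871022]
24.9917 [ 0.60890484  0.92876307 -0.24559431]
```

```bash
sleep 1
```

```text
(no output)
```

View pics/side4.png

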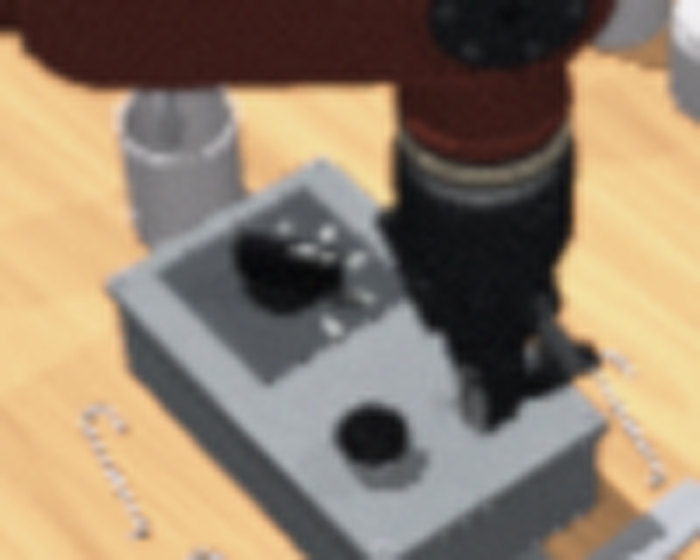

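View pics/top4.png

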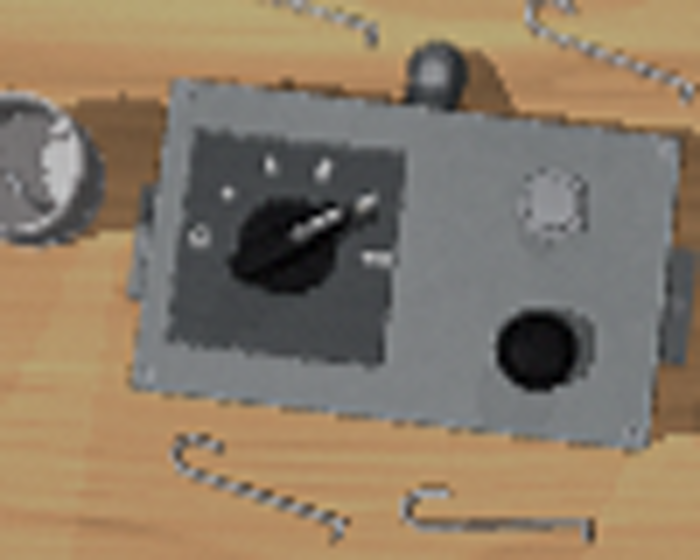

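View pics/top4f.png

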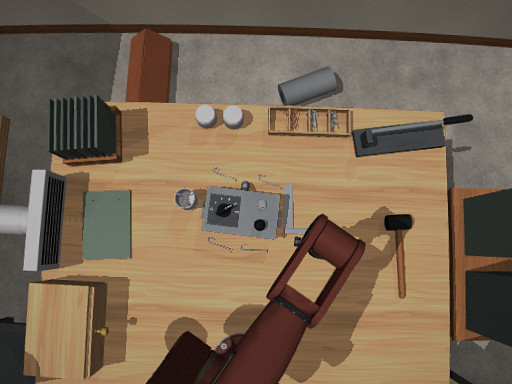

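The top picture shows the handle line at (320,220) in the crop, pointing at mark 4 at (366,203), with mark 5 still free at (378,258). The start button is up at (553,203), and the bench items are where they were. The arm is clear, so I'm handing in.

```bash
python3 - <<'E'
from h import *
sign_off(); print(get_obs()["t"])
E
```

```text
the job is handed in; nothing more can be done
the job is handed in; nothing more can be done
```

The step selector is at speed four, and the start button has been pressed fully down and released. I handed the job in at about 25 s of the 51 s allowed.

- **Selector:** it stood at speed 1. I pushed the nose round with the closed fingertips for three clicks. Each click showed as a push force of about 4–6.5 N that dropped away as the notch sprang on. The final top picture shows the white line on mark 4 with mark 5 uncovered.
- **Start button:** I pressed it only after seeing the selector at four. It met its stop at 88 mm, which is 5 mm of travel, with about 14 N on it. I held it briefly and lifted off. With the arm clear, the wrist force was back to about zero. The button looks up in the top picture, but that view cannot measure a few millimetres of height.
- **Left alone:** I kept clear of the stop button, and the bench items look unmoved in the top picture.

**Checks that fell short:** the network did not find the selector in the side picture after the third click. In the last side picture the gripper hid the start button. For those two I relied on the top camera and the forces.

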